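# Put a housing under the bench magnifier

### The job

Seat the long aluminium housing fully down on the two pegs of the inspection nest and let go of it. Then swing the bench magnifier over it by its jointed arm, so that the lens is centred above the housing and stays there. Leave the short block, the oil bottle, the screwdriver and the flat bar where they are.

Things in the scene. Friction and masses are not known exactly. Their poses are not given: they have to be found in the camera images.
- housing: Loose aluminium block, 90 (x) x 44 (y) x 44 mm, with a round boss 28 mm across and 14 mm tall on the middle of its top (58 mm in all), about 0.35 kg. Its underside has two round holes, 14 mm across, 20 mm deep, on its long centre line at x = -27 and +27 mm. Origin: centre of the underside; x along its length, z up. It stands upright on the bench; the same either way round.
- short_block: Bystander: a loose block of the same make but only 44 x 44 mm in plan, 44 mm tall with the same boss on top (58 mm in all). Origin: centre of its underside. It may stand in either of two places, the housing in the other.
- nest_seat (a point): Centre of the top face of the inspection nest: aluminium plate 130 (x) x 80 (y) x 12 mm fixed on the bench, top 12 mm above it. Two upright steel pegs stand on it at x = -27 and +27 mm, 10 mm thick, 14 mm tall, the upper 6 mm tapering to 3 mm. x runs along the row of pegs, z up. The seated housing's origin meets this point, its length along x either way round.
- lens_centre (a point): Centre of the round lens: clear glass in a black ring 132 mm across, 200 to 218 mm above the bench, 250 mm from the elbow axis, a vertical hinge at the end of the upper arm. Elbow to lens bends only clockwise (seen from above) from the upper arm's line. Lens and arms swing level only. Both hinges are stiff and stay where left; the handle needs about 2 to 5 N.
- lens_handle (a point): Grip point of the handle: an upright round grey post 22 mm across that stands on the lens ring's outer rim, away from the elbow, from 214 to 264 mm above the bench; this point is on its axis at 240 mm. It lies on the line from elbow through lens centre, 77 mm beyond the lens centre (327 mm from the elbow).
- oil_bottle: Bystander: a loose upright white bottle, 44 mm across and 110 mm tall. Origin: centre of its underside.
- screwdriver: Bystander: a loose screwdriver 180 mm long lying on the bench. Origin: under its middle, x along its length.
- flat_bar: Bystander: a loose flat steel bar 50 (x) x 260 (y) x 10 mm lying on the bench. Origin: centre of its underside.
- magnifier_foot (a point): Middle of the front edge of the bench magnifier's fixed grey foot, a slab 210 (x) x 140 (y) x 22 mm; this point is on its top, x runs back along the slab. The post, 26 mm thick, stands 170 mm behind this point (+x). On its top, 192 mm above the bench, is the shoulder, a vertical hinge; the upper arm, a white bar, is 250 mm from shoulder axis to elbow axis.
Mind the look-alikes: they are no part of the job. Leave any blue or orange look-alike of the housing alone.

How it is judged:
On the way, in this order (a step that is already met when the one before it is completed fails the run):
1. the housing is fully seated on the nest's two pegs and released (z of housing in the frame of nest_seat below 0.003 m and horizontal distance between housing and nest_seat below 0.006 m and angle between the x axis of housing and the x axis of nest_seat, either way round below 0.15 rad and angle between housing's own z axis and vertical below 0.06 rad and contact force between the fingers and housing below 0.3 N), for 0.2 s.
2. then the lens is swung over the housing, its centre within 25 mm of the housing's (horizontal distance between lens_centre and housing below 0.025 m), for 0.2 s.
At the end, for the whole second after the job is handed in: The housing is at rest, upright on the nest: underside within 3 mm of the plate, centre within 6 mm of the nest's, length within 0.15 rad of the row of pegs, either way round. The lens centre stays within 25 mm, horizontally, of the housing's centre (z of housing in the frame of nest_seat below 0.003 m and horizontal distance between housing and nest_seat below 0.006 m and angle between the x axis of housing and the x axis of nest_seat, either way round below 0.15 rad and angle between housing's own z axis and vertical below 0.06 rad and linear speed of housing below 0.02 m/s and horizontal distance between lens_centre and housing below 0.025 m); the robot touches nothing.
It fails at once if the short block is shifted by more than 30 mm (distance of short_block from where it was at the start of the episode above 0.03 m).
It fails at once if the oil bottle is shifted by more than 30 mm or knocked over (distance of oil_bottle from where it was at the start of the episode above 0.03 m or angle between oil_bottle's own z axis and vertical above 0.6 rad).
It fails at once if the screwdriver is shifted by more than 30 mm (distance of screwdriver from where it was at the start of the episode above 0.03 m).
It fails at once if the flat bar is shifted by more than 30 mm (distance of flat_bar from where it was at the start of the episode above 0.03 m).
It also fails if it takes over 64 s, if anything falls off the work surface, if the arm or the gripper's body presses on something with over 40 N, if the wrist force passes 120 N, or if a joint passes its speed limit or range.

### The arm

A 7-joint arm with a two-finger parallel gripper is mounted at the origin on the work surface. World frame = base frame: x ahead of the robot, y to its left, z up, the work surface at z = 0. Lengths are in m, angles in rad, forces in N, time in s.
With the tool pointing down it reaches from about 0.4 to 0.9 m from the base axis. Payload 5.6 kg.
Tool frame: the origin (TCP) lies midway between the tips of the shut fingers; the grasp point (between the pads) lies 19 mm behind it (r.tcp_to_grasp is the distance from the TCP to the grasp point, in m); z points along the fingers, y is the line along which they close (so a half turn about z gives the same grasp; the last joint's range is limited). The gripper opens to 92 mm and grips with 3 to 60 N. Pads are 20 mm wide; open, the fingers measure 128 mm over their backs; the gripper's body (75 mm by 189 mm) begins 69 mm behind the grasp point.
Start: joints at [1.185, 0.468, -0.012, 1.603, 0.006, 1.071, -0.056], TCP at [0.218, -0.612, 0.215] pointing down, gripper open.
Joint ranges: [-2.53, 2.53], [-0.31, 2.02], [-1.57, 1.55], [0.28, 2.44], [-1.29, 4.43], [0.15, 1.84], [-2.92, 2.92]. Speed limits (rad/s): [2.57, 2.57, 3.14, 3.14, 3.14, 3.14, 3.14].

### API

Orientations are given as a rotation vector (axis times angle).
In Python, from cell import sense, imaging, r gives the robot as it stands. The module is installed in compiled form; this text tells all that it offers.
- The arm moves only by the tool drive_tool, never from a script. Its argument "plan" is a list of rows, each a list of 2 entries, a list of its own where there are three numbers: the shift along the tool's x, y, z normalised to -1 to 1, where 1 is 5 cm, then the turn about the tool's z normalised to -1 to 1, where 1 is 5 degrees. In form: [[[dx, dy, dz], turn], ...]. A call has 1 to 8 rows; each row shifts and turns the commanded pose from where the row before left it, along the tool's axes as they then stand; what a row does not reach is not made up. A row lasts 1/10 s, in which the tool goes at most 50 mm and 8.59 degrees, less where a joint would pass 70% of its speed; a pose out of reach is approached as far as the arm can. A call with a number of a shift or a turn outside -1 to 1 is refused whole. A call with a gripper value outside its range is refused whole. "hand" is the opening, from 0 (shut) to 1 (fully open), set as the call begins (left out, the last holds). The fingers move at their own pace and stop on an object; "squeeze" is the grip in N (left out, the last holds). Time passes only in rows, so rows that do not move let the fingers close. It gives the time, the measured TCP pose, the force, the opening and the grip force at its end, in the units of the state.
- sense(): the state, without advancing time (a new reading comes with each control period).
- imaging.grab_frame(name): name is "side" or "top"; returns the picture (400x640x3 uint8, blue, green, red); there is no depth.
- imaging.camera_model(name): a dict with "intrinsics" (3x3 intrinsics, pixels), "position" and "orientation" of the camera in the world. Camera axes: x right, y up, looking along -z (the intrinsics and any distortion apply to the point x, -y, -z); pixel columns grow to the right and rows downward; lengths in m; the calibration is good to about 2 mm. A picture is of the moment at which its call begins. camera_model takes no time and is no camera call.
- r.job_done(): hands the job in; it is judged then, once.
The state is a dict: "t": time; "joints": joint angles; "qvel": joint speeds; "joint_efforts": joint torques, N m; "tcp_pos": TCP position; "tool_rot": TCP orientation; "contact_force": force on the tool from outside, world axes, zero at the start; "torque": the same for the moment, N m; "finger_gap": finger opening in m; "gripper_force": force on a finger pad.
Only numpy, scipy, OpenCV 4.12 (cv2) and the standard library are available. Lean on these libraries where they do the work, as an engineer would, in place of code of your own. Each camera call takes 0.05 s, during which the arm holds its last target. There are 200 camera calls.

## Working session

There is one attempt and no reset: what is moved stays moved. The work goes in short steps, Python scripts to look and compute and a tool call to move; the robot and the scene stay as the last step left them, time stands still between calls to the robot, and variables do not carry over. Pictures are saved under pics/ and viewed, at most 10 in all, crops included, and the job is handed in when it is done.

Besides the shell and the picture viewer there is one more tool, called after "Call:" as name([rows], argument=value, ...), one row to a line, values as JSON. drive_tool: Moves the arm, as the interface text tells. Scaled input: -1 to 1 covers 5 cm each way for a shift and 5 degrees each way for a turn. Its arguments: {"type":"object","properties":{"plan":{"type":"array"},"hand":{"type":"number"},"squeeze":{"type":"number"}},"required":["plan"]}

```bash
mkdir -p pics; python3 - <<'E'
from cell import sense, imaging, r
import cv2,numpy as np
for n in("top","side"):
    cv2.imwrite(f"pics/{n}0.png",imaging.grab_frame(n)); m=imaging.camera_model(n); print(n,m)
s=sense();print(s,r.tcp_to_grasp)
E
```

```text
top {'intrinsics': array([[422.24281068,   0.        , 324.81383317],
       [  0.        , 422.24281068, 203.64301837],
       [  0.        ,   0.        ,   1.        ]]), 'position': array([0.33347164, 0.05533237, 1.22817027]), 'orientation': array([ 0.16814269, -0.11817867, -1.56003937])}
side {'intrinsics': array([[494.89263301,   0.        , 328.30971187],
       [  0.        , 494.89263301, 193.78214825],
       [  0.        ,   0.        ,   1.        ]]), 'position': array([0.19660637, 1.10993662, 1.00797583]), 'orientation': array([ 0.21041529, -1.2637087 , -2.55614635])}
{'t': 0.1, 'joints': array([ 1.18500151,  0.4683134 , -0.01161243,  1.60351677,  0.00600411,
        1.07137559, -0.05629192]), 'qvel': array([ 0.00072901, -0.00280886,  0.00085898, -0.00301988,  0.0007247 ,
       -0.00026471,  0.00085468]), 'joint_efforts': array([ 5.53336740e-04, -5.21648240e+01, -1.24948472e-02, -2.44365066e+01,
       -5.67951961e-02,  1.40989793e-02,  2.28334966e-05]), 'tcp_pos': array([ 0.21824705, -0.61171923,  0.21372595]), 'tool_rot': array([-3.09406267e+00, -5.35495966e-01,  5.97062980e-04]), 'contact_force': array([ 0.43885564, -0.55709031,  0.51728234]), 'torque': array([ 0.02163955, -0.01106855,  0.02978442]), 'gripper_force': 0.0, 'finger_gap': 0.09201809834020121} 0.0187
```

View pics/top0.png

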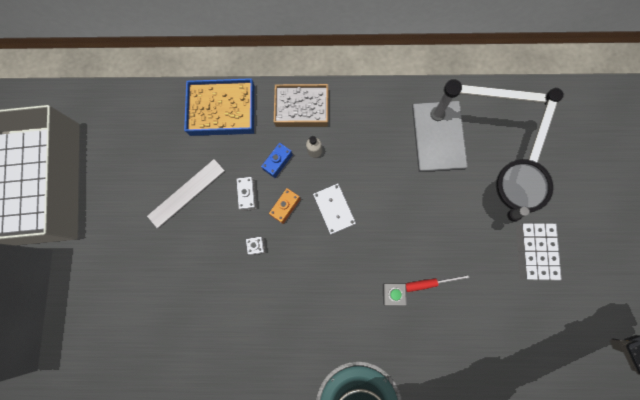

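View pics/side0.png

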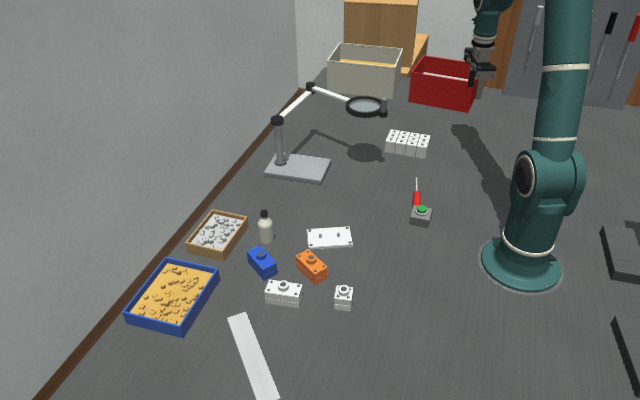

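The top view shows the white housing at (246,193), short block at (255,245), and nest at (334,208). It also shows the magnifier shoulder at (453,88), elbow at (555,95), lens at (525,186) and handle at (516,213). The blue (277,159) and orange (284,205) blocks are decoys. The bottle is at (314,147) and the bar at (186,193).

```bash
cat > h.py <<'E'
from cell import sense, imaging, r
import cv2,numpy as np
from scipy.spatial.transform import Rotation as R
def cm(n):
    m=imaging.camera_model(n); return m["intrinsics"],np.array(m["position"]),R.from_rotvec(m["orientation"]).as_matrix()
def ray(n,uv):
    K,p,Q=cm(n); d=np.linalg.inv(K)@[uv[0],uv[1],1]; return p,Q@(d*[1,-1,-1])
def at(n,uv,z):
    p,d=ray(n,uv); return p+d*(z-p[2])/d[2]
def tri(uv,uv2):
    p,d=ray("top",uv);q,e=ray("side",uv2)
    t=np.linalg.lstsq(np.c_[d,-e],q-p,rcond=None)[0]; a,b=p+d*t[0],q+e*t[1]
    return (a+b)/2,np.linalg.norm(a-b)
def proj(n,X):
    K,p,Q=cm(n); c=Q.T@(np.array(X)-p)*[1,-1,-1]; u=K@c; return u[:2]/u[2]
E
python3 - <<'E'
from h import *
a=cv2.imread("pics/top0.png");b=cv2.imread("pics/side0.png")
c1=cv2.resize(a[170:270,220:370],None,fx=5,fy=5,interpolation=cv2.INTER_CUBIC)
cv2.imwrite("pics/c1.png",c1)
c2=cv2.resize(b[215:315,240:370],None,fx=6,fy=6,interpolation=cv2.INTER_CUBIC)[:600]
cv2.imwrite("pics/c2.png",c2)
g=cv2.cvtColor(a,cv2.COLOR_BGR2HSV)
m=((g[...,1]<40)&(g[...,2]>150)).astype(np.uint8)
n,_,st,ce=cv2.connectedComponentsWithStats(m)
for i in range(1,n):
    if st[i,4]>60 and st[i,0]>140 and st[i,1]>80: print(st[i],ce[i])
for nm,uv,z in[("housing",(246,193),.044),("short",(255,245),.044),("nest",(334,208),.012),("lens",(525,186),.209),("handle",(516,213),.264),("elbow",(555,95),.21),("shoulder",(453,88),.21),("footfront",(447,170),.022),("bottle",(313,141),.11),("blue",(277,159),.03),("orange",(284,205),.03)]: print(nm,at("top",uv,z).round(3))
E
```

```text
[461  85  85  17 670] [503.10149254  92.78059701]
[ 276   87   50   34 1465] [300.58020478 103.58703072]
[530 100  27  62 534] [542.79962547 130.60861423]
[ 414  103   52   67 2507] [438.42600718 140.00039888]
[449 102  11  10  71] [454.73239437 105.77464789]
[307 140  13  11  72] [312.02777778 146.34722222]
[ 147  159   77   69 1399] [185.1722659  192.97784132]
[237 177  17  32 449] [244.8596882 192.4922049]
[ 313  184   43   50 1213] [333.92085738 208.29513603]
[523 223  36  28 796] [540.04522613 236.82537688]
[246 237  18  17 224] [254.27678571 245.17410714]
[525 252  36  28 838] [542.59665871 265.44749403]
[385 284  20  21 296] [393.97972973 294.30743243]
housing [0.582 0.322 0.044]
short [0.433 0.29  0.044]
nest [0.545 0.068 0.012]
lens [ 0.567 -0.399  0.209]
handle [ 0.491 -0.35   0.264]
elbow [ 0.803 -0.492  0.21 ]
shoulder [ 0.823 -0.237  0.21 ]
footfront [ 0.657 -0.262  0.022]
bottle [0.716 0.126 0.11 ]
blue [0.688 0.237 0.03 ]
orange [0.55  0.213 0.03 ]
```

View pics/c1.png

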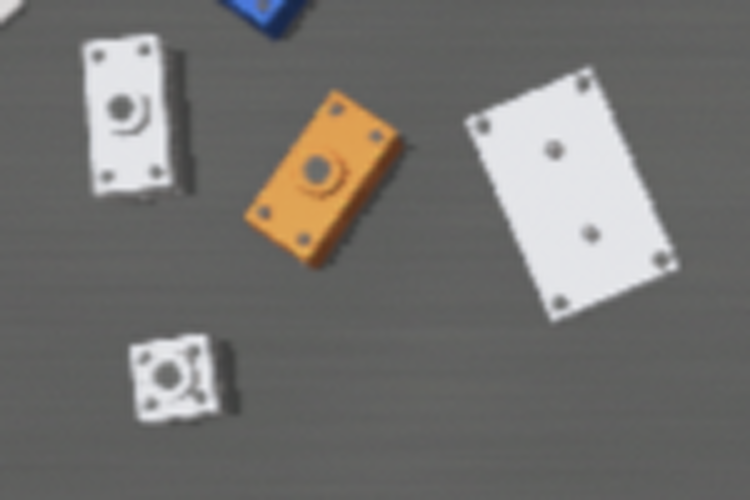

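View pics/c2.png

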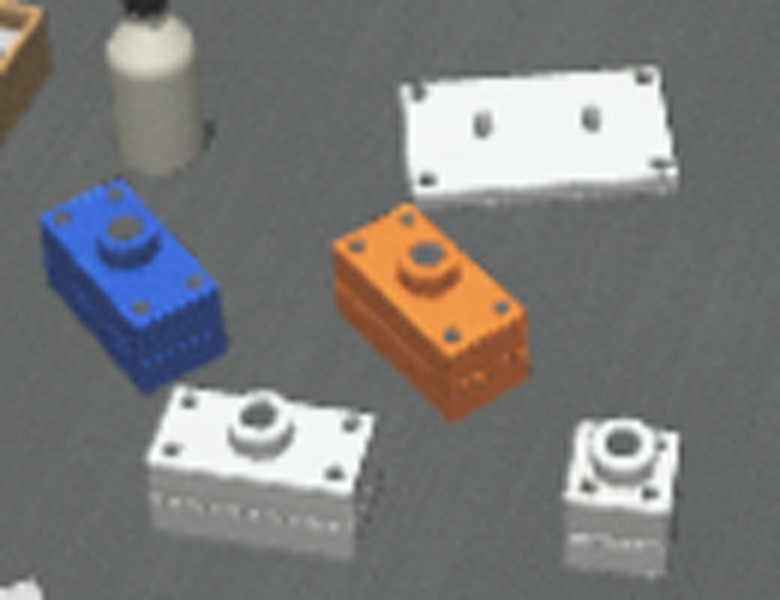

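The crops show the housing top screws in c1 at (97,56), (145,50), (107,177) and (156,172). The nest corners are at (465,120), (592,67), (680,268) and (552,322), and the pegs at (555,150) and (591,234). I'll locate each of these from both views.

```bash
python3 - <<'E'
from h import *
f=lambda P,k,o:(np.array(P)+.5)/k-.5+np.array(o)
T=lambda P:f(P,5,(220,170)); S=lambda P:f(P,6,(240,215))
def show(nm,n,P,z):
    X=np.array([at(n,p,z) for p in P]);print(nm,n,"c",X.mean(0).round(4),"edges",[ (round(float(np.linalg.norm(d)),3),round(float(np.degrees(np.arctan2(d[1],d[0]))),1)) for d in np.roll(X,-1,0)-X])
show("hscrew","top",T([(97,56),(145,50),(156,172),(107,177)]),.044)
show("hcorner","top",T([(83,45),(157,36),(172,187),(95,195)]),.044)
show("hscrew","side",S([(189,401),(352,425),(334,475),(171,449)]),.044)
show("nest","top",T([(465,120),(592,67),(680,268),(552,322)]),.012)
show("pegs","top",T([(555,150),(591,234)]),.024)
show("nest","side",S([(402,86),(657,69),(677,180),(412,195)]),.012)
show("pegs","side",S([(484,122),(592,118)]),.02)
print("boss",tri(T((121,107)),S((260,412))))
for nm,a,b in[("shoulder",(453,88),(277,121)),("elbow",(555,95),(310,87)),("lens",(525,186),(365,106)),("handle",(514,214),(383,112))]: print(nm,tri(a,b),at("top",a,.21),at("side",b,.21))
E
```

```text
hscrew top c [0.5846 0.3252 0.044 ] edges [(0.028, -82.6), (0.073, -172.6), (0.028, 96.1), (0.072, 7.2)]
hcorner top c [0.5835 0.3249 0.044 ] edges [(0.043, -82.8), (0.09, -172.2), (0.044, 96.2), (0.089, 7.2)]
hscrew side c [0.5838 0.3246 0.044 ] edges [(0.073, -173.0), (0.029, 95.6), (0.072, 6.3), (0.028, -82.5)]
nest top c [0.5442 0.0682 0.012 ] edges [(0.081, -66.7), (0.13, -156.7), (0.081, 113.3), (0.13, 23.6)]
pegs top c [0.543  0.0675 0.024 ] edges [(0.054, -156.9), (0.054, 23.1)]
nest side c [0.5428 0.07   0.012 ] edges [(0.13, -156.4), (0.083, 113.1), (0.129, 22.6), (0.08, -66.3)]
pegs side c [0.5422 0.0704 0.02  ] edges [(0.054, -159.0), (0.054, 21.0)]
boss (array([0.58410572, 0.32456106, 0.05996113]), np.float64(0.0016187319968774744))
shoulder (array([ 0.83195781, -0.24313891,  0.18823445]), np.float64(0.002980951167631504)) [ 0.82311112 -0.23676803  0.21      ] [ 0.81335001 -0.20658528  0.21      ]
elbow (array([ 0.80372151, -0.49476834,  0.20394726]), np.float64(0.002983569599561005)) [ 0.80254007 -0.4915026   0.21      ] [ 0.79741468 -0.48199687  0.21      ]
lens (array([ 0.56574478, -0.39933411,  0.20885879]), np.float64(0.0019425740020077651)) [ 0.56646535 -0.3987393   0.21      ] [ 0.56420282 -0.39704995  0.21      ]
handle (array([ 0.49505099, -0.36589814,  0.21395285]), np.float64(0.0032490519281427378)) [ 0.49731211 -0.36736954  0.21      ] [ 0.49486948 -0.37318442  0.21      ]
```

Call:
drive_tool([
  [[0,0,-0.9],0],
  [[0,0,-0.9],0],
  [[0,0,-0.9],0],
  [[0,0,-0.9],0],
], hand=1)

```text
t: 0.5
tcp_pos: [0.2183, -0.6118, 0.396]
tool_rot: [-3.095, -0.536, 0.0]
contact_force: [0.8, -0.8, -0.0]
finger_gap: 0.0918
gripper_force: 0.0
```

Both views agree to about 2 mm and the sizes match. The housing is at (0.584, 0.325) with yaw 6.9°, and the nest at (0.543, 0.069) with yaw 23°. Moving above the housing next.

Call:
drive_tool([
  [[0,0,0],0.85],
  [[0,0,0],0.85],
  [[0,0,0],0.85],
  [[0.38,-0.71,0],0],
  [[0.38,-0.71,0],0],
  [[0.38,-0.71,0],0],
  [[0.38,-0.71,0],0],
  [[0.38,-0.71,0],0],
], hand=0.8)

```text
t: 1.3
tcp_pos: [0.2917, -0.4228, 0.3942]
tool_rot: [-3.135, -0.189, 0.001]
contact_force: [0.3, 0.1, 0.7]
finger_gap: 0.0737
gripper_force: 0.0
```

Call:
drive_tool([
  [[0.38,-0.71,0],0],
  [[0.38,-0.71,0],0],
  [[0.38,-0.71,0],0],
  [[0.38,-0.71,0],0],
  [[0.38,-0.71,0],0],
  [[0.38,-0.71,0],0],
  [[0.38,-0.71,0],0],
  [[0.38,-0.71,0],0],
])

```text
t: 2.1
tcp_pos: [0.4084, -0.1228, 0.3944]
tool_rot: [3.136, 0.188, -0.0]
contact_force: [-0.2, -0.6, -0.1]
finger_gap: 0.0732
gripper_force: 0.0
```

Call:
drive_tool([
  [[0.38,-0.71,0],0],
  [[0.38,-0.71,0],0],
  [[0.38,-0.71,0],0],
  [[0.38,-0.71,0],0],
  [[0.38,-0.71,0],0],
  [[0.38,-0.71,0],0],
  [[0.38,-0.71,0],0],
  [[0.38,-0.71,0],0],
])

```text
t: 2.9
tcp_pos: [0.5255, 0.177, 0.3942]
tool_rot: [3.136, 0.188, -0.001]
contact_force: [0.6, -0.6, -0.2]
finger_gap: 0.0735
gripper_force: 0.0
```

Call:
drive_tool([
  [[0.38,-0.71,0],0],
  [[0.38,-0.71,0],0],
  [[0.38,-0.71,0],0],
  [[0.19,-0.36,0],0],
  [[0,0,0],0],
  [[0,0,0],0],
])

```text
t: 3.5
tcp_pos: [0.576, 0.307, 0.3938]
tool_rot: [3.135, 0.189, -0.002]
contact_force: [-0.1, -0.3, -0.2]
finger_gap: 0.0735
gripper_force: 0.0
```

Call:
drive_tool([
  [[0.2,-0.34,0],0],
  [[0,0,1],0],
  [[0,0,1],0],
  [[0,0,1],0],
  [[0,0,1],0],
  [[0,0,1],0],
  [[0,0,0.8],0],
  [[0,0,0],0],
])

```text
t: 4.3
tcp_pos: [0.5814, 0.3204, 0.099]
tool_rot: [3.13, 0.185, -0.014]
contact_force: [0.1, -0.4, -0.2]
finger_gap: 0.0737
gripper_force: 0.0
```

Call:
drive_tool([
  [[0,0,0],0],
  [[0,0,0],0],
])

```text
t: 4.5
tcp_pos: [0.5859, 0.326, 0.1079]
tool_rot: [-3.134, -0.187, -0.007]
contact_force: [-0.2, 0.0, 0.1]
finger_gap: 0.0735
gripper_force: 0.0
```

```bash
python3 - <<'E'
from h import *
b=imaging.grab_frame("side");print(sense()["tcp_pos"])
cv2.imwrite("pics/c3.png",cv2.resize(b[180:330,220:400],None,fx=4,fy=4,interpolation=cv2.INTER_CUBIC))
E
```

```text
[0.5858809  0.32614364 0.10800505]
```

View pics/c3.png

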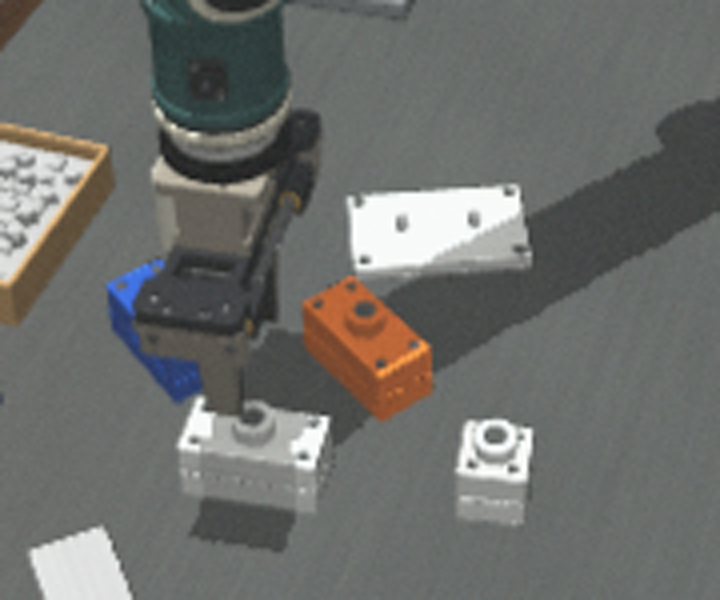

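The side view shows the fingers over the housing and clear of the orange and blue blocks, with the short block apart at (495,470). The tool is within 2 mm of the target, so I'll descend and grip.

Call:
drive_tool([
  [[-0.03,0.03,0.5],0],
  [[0,0,0.5],0],
  [[0,0,0.5],0],
  [[0,0,0.35],0],
  [[0,0,0],0],
  [[0,0,0],0],
  [[0,0,0],0],
])

```text
t: 5.25
tcp_pos: [0.5839, 0.3246, 0.0139]
tool_rot: [-3.135, -0.189, -0.004]
contact_force: [0.4, -0.4, 0.2]
finger_gap: 0.0738
gripper_force: 0.0
```

Call:
drive_tool([
  [[0,0,0],0],
  [[0,0,0],0],
  [[0,0,0],0],
  [[0,0,0],0],
  [[0,0,0],0],
  [[0,0,0],0],
], hand=0, squeeze=25)

```text
t: 5.85
tcp_pos: [0.583, 0.3241, 0.0124]
tool_rot: [-3.135, -0.189, -0.001]
contact_force: [-0.0, 1.2, 2.7]
finger_gap: 0.0435
gripper_force: 25.0
```

Call:
drive_tool([
  [[0,0,-0.6],0],
  [[0,0,-1],0],
  [[0,0,-1],0],
  [[0,0,-0.4],0],
  [[0,0,0],-0.8],
  [[0,0,0],-0.8],
  [[0,0,0],-0.8],
  [[0,0,0],-0.82],
])

```text
t: 6.65
tcp_pos: [0.5823, 0.3229, 0.161]
tool_rot: [3.076, 0.63, -0.003]
contact_force: [-0.6, -0.0, -4.1]
finger_gap: 0.0436
gripper_force: 25.0
```

Call:
drive_tool([
  [[-0.34,0.55,0],0],
  [[-0.34,0.55,0],0],
  [[-0.34,0.55,0],0],
  [[-0.34,0.55,0],0],
  [[-0.34,0.55,0],0],
  [[-0.34,0.55,0],0],
  [[-0.34,0.55,0],0],
  [[-0.34,0.55,0],0],
])

```text
t: 7.45
tcp_pos: [0.5424, 0.0663, 0.1613]
tool_rot: [3.078, 0.626, -0.003]
contact_force: [-0.2, -0.2, -2.7]
finger_gap: 0.0438
gripper_force: 25.0
```

Call:
drive_tool([
  [[0,0,0],0],
  [[0,0,0],0],
  [[0,0,0],0],
  [[0,0,0],0],
  [[0,0,0],0],
  [[0,0,0],0],
])

```text
t: 8.05
tcp_pos: [0.5435, 0.0689, 0.162]
tool_rot: [-3.078, -0.628, 0.0]
contact_force: [-0.9, 0.5, -3.2]
finger_gap: 0.0436
gripper_force: 25.0
```

Call:
drive_tool([
  [[-0.02,0,0.6],0],
  [[0,0,0.8],0],
  [[0,0,0.8],0],
  [[0,0,0],0],
  [[0,0,0],0],
  [[0,0,0],0],
])

```text
t: 8.65
tcp_pos: [0.5443, 0.0685, 0.0542]
tool_rot: [-3.078, -0.627, -0.006]
contact_force: [0.3, -0.0, -2.6]
finger_gap: 0.0436
gripper_force: 25.0
```

```bash
python3 - <<'E'
from h import *
b=imaging.grab_frame("side");print(sense()["tcp_pos"])
cv2.imwrite("pics/c4.png",cv2.resize(b[200:270,280:380],None,fx=8,fy=8,interpolation=cv2.INTER_CUBIC))
E
```

```text
[0.54439653 0.06830849 0.05433436]
```

View pics/c4.png

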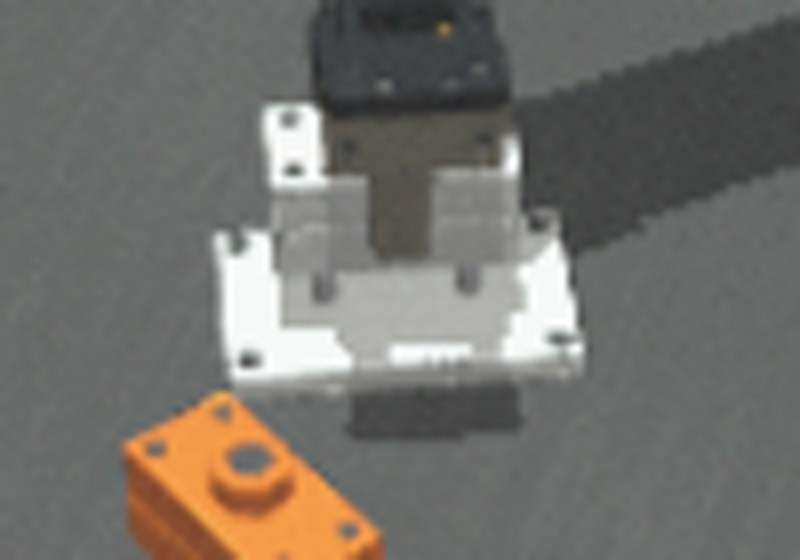

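The view shows the held housing just above the pegs. Its lower front edge runs from (277,270) to (523,262), with pegs at (323,285) and (467,279). I'll check the offset numerically.

```bash
python3 - <<'E'
from h import *
S=lambda P:(np.array(P)+.5)/8-.5+np.array((280,200))
u=np.array([.9205,.3907]);v=np.array([-.3907,.9205])
a,b=[at("side",S(p),.0418)[:2] for p in [(277,271),(523,264)]]
P=np.array([at("side",S(p),.021)[:2] for p in[(323,286),(467,281)]])
c=(a+b)/2-.022*v; print(a,b,np.linalg.norm(a-b),np.degrees(np.arctan2(*(a-b)[::-1])),"housing c",c,"pegs",P.mean(0),"off u,v",(c-P.mean(0))@u,(c-P.mean(0))@v)
print("tcp off vs .543,.069",(np.array([.5442,.0684])-[.543,.069])@u,(np.array([.5442,.0684])-[.543,.069])@v)
E
```

```text
[0.57787055 0.10204362] [0.49370144 0.07091809] 0.0897398321761363 20.29426710295047 housing c [0.54438139 0.06622986] pegs [0.54211618 0.07344109] off u,v -0.000732299605000118 -0.007522964301067603
tcp off vs .543,.069 0.0008701799999999793 -0.0010211399999999948
```

Call:
drive_tool([
  [[0,-0.01,0.12],0],
  [[0,0,0.12],0],
  [[0,0,0.12],0],
  [[0,0,0.04],0],
  [[0,0,0],0],
  [[0,0,0],0],
])

```text
t: 9.3
tcp_pos: [0.5424, 0.0683, 0.032]
tool_rot: [-3.078, -0.626, 0.0]
contact_force: [-0.3, 0.2, -3.6]
finger_gap: 0.0442
gripper_force: 25.0
```

Call:
drive_tool([
  [[0,0,0.08],0],
  [[0,0,0.06],0],
  [[0,0,0.02],0],
  [[0,0,0],0],
  [[0,0,0],0],
])

```text
t: 9.8
tcp_pos: [0.5424, 0.0681, 0.0243]
tool_rot: [3.078, 0.626, -0.0]
contact_force: [-0.8, -1.0, 3.0]
finger_gap: 0.0435
gripper_force: 25.0
```

Contact force has reversed from −3.6 N to +3 N at the expected height, so the housing looks seated. Releasing and rising.

Call:
drive_tool([
  [[0,0,0],0],
  [[0,0,0],0],
  [[0,0,0],0],
  [[0,0,0],0],
  [[0,0,0],0],
], hand=0.75)

```text
t: 10.3
tcp_pos: [0.5425, 0.0682, 0.024]
tool_rot: [-3.079, -0.626, -0.0]
contact_force: [-0.5, 1.0, -0.0]
finger_gap: 0.0691
gripper_force: 0.0
```

Call:
drive_tool([
  [[0,0,-0.5],0],
  [[0,0,-1],0],
  [[0,0,-1],0],
  [[0,0,-1],0],
  [[0,0,-1],0],
  [[0,0,-1],0],
  [[0,0,-1],0],
  [[0,0,-1],0],
])

```text
t: 11.1
tcp_pos: [0.5419, 0.0682, 0.4013]
tool_rot: [3.078, 0.626, 0.001]
contact_force: [1.2, -0.5, -0.1]
finger_gap: 0.0689
gripper_force: 0.0
```

```bash
python3 - <<'E'
from h import *
b=imaging.grab_frame("side");s=sense();print(s["t"],s["tcp_pos"],s["joints"])
cv2.imwrite("pics/c5.png",cv2.resize(b[200:270,280:380],None,fx=8,fy=8,interpolation=cv2.INTER_CUBIC))
E
```

```text
11.15 [0.54518613 0.06963828 0.40971859] [ 0.52108347  0.26110643 -0.87074337  1.54889437  0.20510105  1.41244435
 -1.53241789]
```

View pics/c5.png

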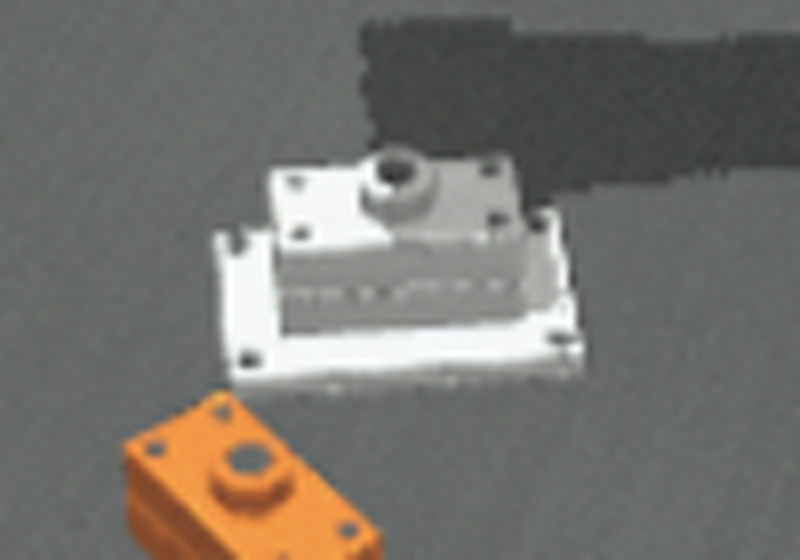

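The housing sits flat on the nest plate, with its lower front edge at about (283,333)–(525,318) and nothing else disturbed. Next is moving above the lens handle, near (0.495, −0.369).

Call:
drive_tool([
  [[-0.43,0.77,0],0],
  [[-0.43,0.77,0],0],
  [[-0.43,0.77,0],0],
  [[-0.43,0.77,0],0],
  [[-0.43,0.77,0],0],
  [[-0.43,0.77,0],0],
  [[-0.43,0.77,0],0],
  [[-0.43,0.77,0],0],
])

```text
t: 11.95
tcp_pos: [0.5038, -0.2842, 0.3989]
tool_rot: [3.078, 0.626, -0.0]
contact_force: [0.3, 0.4, 0.5]
finger_gap: 0.0688
gripper_force: 0.0
```

Call:
drive_tool([
  [[-0.43,0.77,0],0],
  [[-0.43,0.77,0],0],
  [[0,0,0],0],
  [[0,0,0],0],
  [[0,0,0],0],
  [[0,0,0],0],
])

```text
t: 12.55
tcp_pos: [0.4955, -0.3685, 0.3994]
tool_rot: [3.077, 0.63, 0.001]
contact_force: [0.0, 1.0, 0.3]
finger_gap: 0.0687
gripper_force: 0.0
```

```bash
python3 - <<'E'
from h import *
b=imaging.grab_frame("side");a=imaging.grab_frame("top");s=sense();print(s["t"],s["tcp_pos"],s["tool_rot"],s["joints"].round(2))
c=cv2.resize(b[70:150,320:420],None,fx=4,fy=4,interpolation=cv2.INTER_CUBIC)
d=cv2.resize(a[160:240,480:580],None,fx=4,fy=4,interpolation=cv2.INTER_CUBIC)
cv2.imwrite("pics/c6.png",np.hstack([c,d]))
print(proj("side",[.495,-.369,.264]),proj("side",s["tcp_pos"]),proj("top",[.495,-.369,.264]),proj("top",s["tcp_pos"]))
E
```

```text
12.65 [ 0.49539002 -0.3688989   0.39951161] [3.07736343e+00 6.29115540e-01 3.97481956e-04] [ 1.06  0.37 -0.65  1.4   0.22  1.44 -0.76]
[383.66810463  97.990839  ] [386.20632971  58.74791888] [524.4851272  211.27789316] [554.3071959  199.79596601]
```

View pics/c6.png

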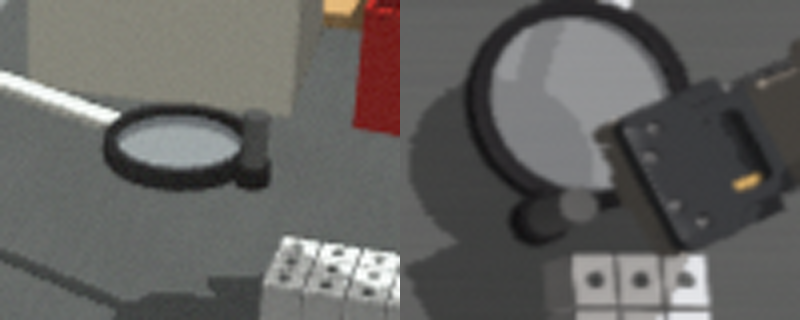

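The handle top appears at (384,99) in the side view and (524.5,211) in the top view. Both match the prediction for (0.495, −0.369, 0.264) to within a pixel, so I'll descend and grip it.

Call:
drive_tool([
  [[0,0,0.8],0],
  [[0,0,0.8],0],
  [[0,0,0.8],0],
  [[0,0,0.6],0],
  [[0,0,0.4],0],
  [[0,0,0],0],
  [[0,0,0],0],
  [[0,0,0],0],
])

```text
t: 13.45
tcp_pos: [0.4959, -0.3704, 0.2309]
tool_rot: [3.076, 0.626, 0.003]
contact_force: [0.9, -0.5, -0.4]
finger_gap: 0.0689
gripper_force: 0.0
```

Call:
drive_tool([
  [[0,0,0],0],
  [[0,0,0],0],
  [[0,0,0],0],
  [[0,0,0],0],
  [[0,0,0],0],
  [[0,0,0],0],
  [[0,0,0],0],
], hand=0, squeeze=20)

```text
t: 14.15
tcp_pos: [0.4946, -0.3699, 0.229]
tool_rot: [-3.078, -0.626, 0.001]
contact_force: [-1.3, 1.1, 1.0]
finger_gap: 0.0211
gripper_force: 20.0
```

```bash
python3 - <<'E'
from h import *
s=sense();print(s["t"],s["tcp_pos"],s["contact_force"],s["finger_gap"])
S=np.array([.832,-.243]);L=np.array([.5425,.0685]);l=.25
d=L-S;D=np.hypot(*d);a=np.arctan2(d[1],d[0])+np.arccos(D/2/l);E=S+l*np.array([np.cos(a),np.sin(a)])
H1=E+(L-E)*.327/.25;H0=s["tcp_pos"][:2];print("E",E,"H1",H1)
p=lambda X:(np.hypot(*(X-S)),np.arctan2(*(X-S)[::-1])%(2*np.pi))
r0,t0=p(H0);r1,t1=p(H1);print(r0,np.degrees(t0),r1,np.degrees(t1))
W=np.array([S+(r0+(r1-r0)*k)*np.array([np.cos(t0+(t1-t0)*k),np.sin(t0+(t1-t0)*k)]) for k in np.linspace(0,1,9)])
y=2*np.arctan2(s["tool_rot"][1],s["tool_rot"][0]);print(np.degrees(y))
M=np.array([[np.cos(y),np.sin(y)],[np.sin(y),-np.cos(y)]])
for w,dd in zip(W[1:],np.diff(W,axis=0)):print(w.round(3),"per row (4 rows)",(M@dd/.05/4).round(3))
E
```

```text
14.15 [ 0.49462756 -0.36991     0.22901977] [-1.32475732  1.12341491  0.99318289] 0.021054093177865146
E [ 0.59093422 -0.17676338] H1 [0.52758226 0.14404112]
0.36045292659149386 200.6148850393552 0.49241343401657917 128.18595573104565
-337.00765594590194
[ 0.463 -0.319] per row (4 rows) [-0.047 -0.299]
[ 0.439 -0.26 ] per row (4 rows) [ 0.005 -0.315]
[ 0.425 -0.196] per row (4 rows) [ 0.06  -0.322]
[ 0.421 -0.128] per row (4 rows) [ 0.117 -0.319]
[ 0.429 -0.058] per row (4 rows) [ 0.174 -0.307]
[0.45  0.012] per row (4 rows) [ 0.231 -0.283]
[0.483 0.08 ] per row (4 rows) [ 0.284 -0.25 ]
[0.528 0.144] per row (4 rows) [ 0.332 -0.206]
```

Call:
drive_tool([
  [[0.03,-0.24,0],0],
  [[0.06,-0.48,0],0],
  [[0.06,-0.48,0],0],
  [[0.06,-0.48,0],0],
  [[0.12,-0.45,0],0],
  [[0.12,-0.45,0],0],
])

```text
t: 14.75
tcp_pos: [0.466, -0.2419, 0.229]
tool_rot: [3.077, 0.625, 0.005]
contact_force: [5.5, -2.3, -4.1]
finger_gap: 0.0212
gripper_force: 20.0
```

Call:
drive_tool([
  [[0.19,-0.5,0],0],
  [[0.19,-0.5,0],0],
  [[0.19,-0.5,0],0],
  [[0.24,-0.48,0],0],
  [[0.24,-0.48,0],0],
  [[0.24,-0.48,0],0],
])

```text
t: 15.35
tcp_pos: [0.4676, -0.0825, 0.229]
tool_rot: [3.076, 0.623, 0.003]
contact_force: [4.3, -5.9, -4.9]
finger_gap: 0.0215
gripper_force: 20.0
```

Call:
drive_tool([
  [[0.3,-0.45,0],0],
  [[0.3,-0.45,0],0],
  [[0.3,-0.45,0],0],
  [[0.31,-0.38,0],0],
  [[0.31,-0.38,0],0],
  [[0,0,0],0],
  [[0,0,0],0],
])

```text
t: 16.05
tcp_pos: [0.4947, 0.0462, 0.2289]
tool_rot: [-3.076, -0.628, 0.002]
contact_force: [-3.0, 3.8, 0.6]
finger_gap: 0.0211
gripper_force: 19.9
```

Call:
drive_tool([
  [[0.34,-0.39,0],0],
  [[0.34,-0.39,0],0],
  [[0.34,-0.39,0],0],
  [[0.34,-0.39,0],0],
  [[0,0,0],0],
  [[0,0,0],0],
  [[0,0,0],0],
])

```text
t: 16.75
tcp_pos: [0.5275, 0.1424, 0.229]
tool_rot: [-3.079, -0.625, 0.001]
contact_force: [1.1, 2.0, -1.2]
finger_gap: 0.0202
gripper_force: 19.5
```

```bash
python3 - <<'E'
from h import *
b=imaging.grab_frame("side");a=imaging.grab_frame("top");s=sense();print(s["t"],s["tcp_pos"],s["joints"].round(2))
c=cv2.resize(b[130:260,250:450],None,fx=2,fy=2,interpolation=cv2.INTER_CUBIC)
d=cv2.resize(a[70:270,270:470],None,fx=2,fy=2,interpolation=cv2.INTER_CUBIC)
cv2.imwrite("pics/c7.png",np.hstack([cv2.copyMakeBorder(c,0,140,0,0,0),d]))
print(proj("side",[.5425,.0685,.209]),proj("top",[.5425,.0685,.218]),proj("top",[.5425,.0685,.058]))
E
```

```text
16.85 [0.52747963 0.14242297 0.22894088] [ 0.33  0.41 -0.82  1.8   0.33  1.08 -1.78]
[329.02564425 182.76806387] [333.04661208 194.54238309] [333.7265962  206.06512827]
```

View pics/c7.png

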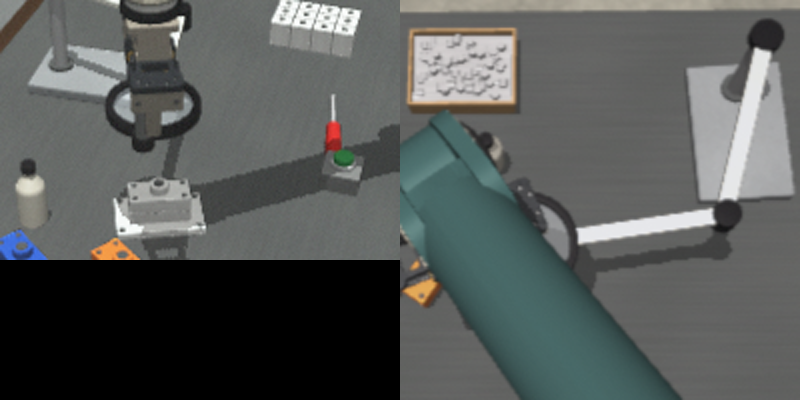

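The side view shows the lens ring centred at about (326.5,183), where (329,183) is ideal, so it is within roughly 5 mm. The bottle, short arm path and nest are undisturbed. Letting go and rising clear.

Call:
drive_tool([
  [[0,0,0],0],
  [[0,0,0],0],
  [[0,0,0],0],
  [[0,0,0],0],
  [[0,0,0],0],
], hand=0.7)

```text
t: 17.35
tcp_pos: [0.5281, 0.1429, 0.2291]
tool_rot: [3.078, 0.626, 0.0]
contact_force: [-1.1, 0.9, 0.3]
finger_gap: 0.0579
gripper_force: 0.0
```

Call:
drive_tool([
  [[0,0,-0.4],0],
  [[0,0,-0.8],0],
  [[0,0,-0.8],0],
  [[0,0,-0.8],0],
  [[-0.9,0,-0.4],0],
  [[-0.9,0,0],0],
  [[0,0,0],0],
  [[0,0,0],0],
])

```text
t: 18.15
tcp_pos: [0.4451, 0.1073, 0.3897]
tool_rot: [3.076, 0.623, 0.003]
contact_force: [0.5, -0.5, -0.0]
finger_gap: 0.0644
gripper_force: 0.0
```

```bash
python3 - <<'E'
from h import *
b=imaging.grab_frame("side");a=imaging.grab_frame("top");s=sense();print(s["t"],s["tcp_pos"],s["contact_force"],s["finger_gap"])
c=cv2.resize(b[130:330,220:420],None,fx=2,fy=2,interpolation=cv2.INTER_CUBIC)
d=cv2.resize(a[70:270,230:430],None,fx=2,fy=2,interpolation=cv2.INTER_CUBIC)
cv2.imwrite("pics/c8.png",np.hstack([c,d]))
E
```

```text
18.25 [0.44593782 0.10797275 0.38910487] [ 0.19794755 -0.36384302 -1.03383563] 0.0643586191296066
```

View pics/c8.png

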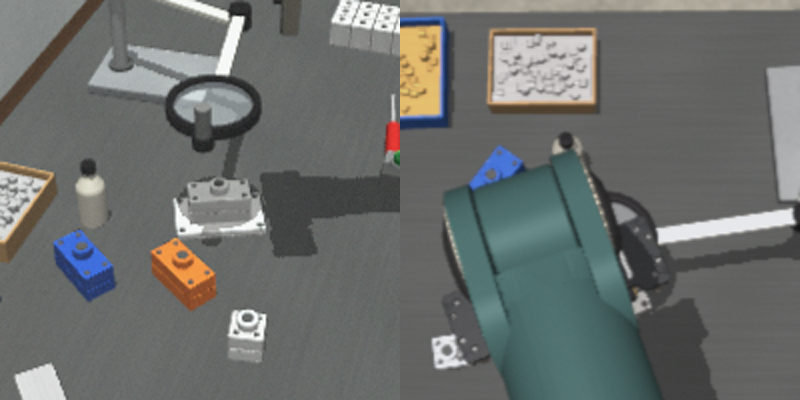

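The lens ring is centred at (326.7,183) in the side view, unmoved after release and about 5 mm from ideal. The housing is seated and the robot is clear, so I'm handing in.

```bash
python3 -c "
from h import *
print(at('side',(326.75,183.2),.209)); print(r.job_done())"
```

```text
[0.54780932 0.07231218 0.209     ]
the job is handed in; nothing more can be done
None
```

The housing is seated on both pegs and released, the lens was left about 7 mm off the housing's centre (limit 25 mm), nothing else was seen to move, and the job was handed in at about 18 s; no verdict was returned.

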